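Load the drying rack with cast plaster bars from the tray and the drawer

ROBOT

A 6-joint arm with a two-finger parallel gripper is mounted at the origin on the work surface. World frame = base frame: x ahead of the robot, y to its left, z up, the work surface at z = 0. Lengths are in mm, angles in rad, forces in N, time in s.
With the tool pointing down it reaches from about 350 to 775 mm from the base axis. Payload 7.3 kg.
Tool frame: the origin (TCP) lies at the centre of the arm's flange, where the gripper is bolted on; the fingertips stand 178 mm ahead of it and the grasp point (between the pads) lies 159 mm ahead of it; z points along the fingers, y is the line along which they close (so a half turn about z gives the same grasp; the last joint's range is limited). The gripper opens to 92 mm and grips with 3 to 60 N. Pads are 19 mm wide; open, the fingers measure 130 mm over their backs; the gripper's body (75 mm by 190 mm) begins 47 mm behind the grasp point.
Start: joints at [-0.146, 0.342, 1.524, -0, 1.275, -0.146], TCP at [525.003, 0.022, 404.741] pointing down, gripper open.
Joint ranges: [-2.53, 2.53], [-0.77, 2.02], [0.04, 2.7], [-1, 4.14], [0.28, 2.66], [-3.11, 3.11]. Speed limits (rad/s): [2.57, 2.57, 3.14, 3.14, 3.14, 3.14].

INTERFACE

Orientations are given as [roll, pitch, yaw] about the fixed x, y, z axes, in that order (R = Rz(yaw) Ry(pitch) Rx(roll)).
In Python, from plant import * gives the robot as it stands. The module is installed in compiled form; this text tells all that it offers.
- The arm moves only by the shell command python3 -m inch 'ROWS'. ROWS is JSON, a list of rows, each a list of 5 numbers: the shift along the tool's x, y, z in m, then the turn about the tool's z in rad, then the opening, from 0 (shut) to 1 (fully open). In form: [[tx, ty, tz, spin, claw], ...]. A call has 1 to 8 rows; each row is the pose to reach, as a shift and turn from the pose commanded when the call began, along the tool's axes at that moment; what a row does not reach only later rows make up. A row lasts 1/12 s, in which the tool goes at most 41.7 mm and 7.16 degrees, less where a joint would pass 70% of its speed; a pose out of reach is approached as far as the arm can. A call with a gripper value outside its range is refused whole. The fingers move at their own pace and stop on an object; the grip force is fixed at half the most. Time passes only in rows, so rows that repeat a pose let the fingers close. It gives the time, the measured TCP pose, the force, the opening and the grip force at its end, in the units of the state.
- get_obs(): the state, without advancing time (a new reading comes with each control period).
- capture(name): name is "scene" or "side" or "wrist"; returns a dict with "color" (384x512x3 uint8, red, green, blue), "intrinsics" (3x3 intrinsics, pixels), "pose" (4x4, takes a point from camera to world coordinates). Camera axes: x right, y down, z forward; pixel columns grow to the right and rows downward; lengths in mm; the calibration is good to about 2 mm. A picture is of the moment at which its call begins. There is no depth.
- close_job(): hands the job in; it is judged then, once.
Trained networks look in a picture, given as the dict that the camera call returned (one of the last four; its "shot" number tells which), for a name from the list of things; names that differ only in an ending like _2 or _b are one class to them, and where a whole thing is asked for, a point or a joint stands for the part that bears it (a point fixed in the world has none). Each returns a list of dicts, best first, with "conf" (0 to 1); they miss things now and then, are a little off and sometimes report something else, mostly with a low value. They report only what shows in the picture. A call takes as long as a camera call. They do not tell look-alikes from the thing itself.
- look_for(picture, target): "rect" ([centre column, centre row, width, height] in pixels, round what is visible of it).
- trace(picture, target): "pixels" (384x512 bool, what is visible of it) and "rect" ([centre column, centre row, width, height] in pixels, round what is visible of it).
- tip_of(picture, target): "centre" ([column, row] in pixels: a listed point, or the origin of a listed thing).
The state is a dict: "time": time; "joint_positions": joint angles; "dq": joint speeds; "tau": joint torques, N m; "tool_pos": TCP position; "tcp_rot": TCP orientation; "contact_force": force on the tool from outside, world axes, zero at the start; "moment": the same for the moment, N m; "grip_width": finger opening in mm; "finger_force": force on a finger pad.
Only numpy, scipy, OpenCV 4.12 (cv2) and the standard library are available. Lean on these libraries where they do the work, as an engineer would, in place of code of your own. Each camera call takes 0.05 s, during which the arm holds its last target. There are 200 camera calls.

TASK

Lay every cast plaster bar, those on the brown tray as well as those inside the drawer, on the sloping drying rack: each flat on the rails, lengthwise up the slope, with its lower end home against the red ledge, none stacked on another. Finish with the drawer fully shut, and leave the other things on the table where they are.

Things in the scene. Friction and masses are not known exactly. Their poses are not given: they have to be found in the camera images.
- rack: drying rack: a raised wooden frame 414 mm wide (y) and about 110 mm deep (x), fixed to the table; origin on the table under its middle, x points to its high side, which is the side nearer the robot, y along its width
- rack_bed: sloping bed, rising 20 deg towards the robot (ledge at the far side). Origin: mid-width, 75 mm above the table, where the red ledge's inner face meets the plane of the rail tops. x up the slope, y along the width (-207 to 207 mm), z square to the slope. Rails 10 mm wide along y, tops at z = 0, x = 23, 51, 80 mm; ledge x -8 to 0, 11 mm above the rail tops. Bar home: centre x 50, z 10 mm
- cab: low grey drawer unit 260 x 310 x 100 mm high, fixed to the table; origin at table height under the middle of its front face; its front and its drawer face its own -x
- drawer (a joint): travel of the yellow-fronted drawer, m: 0 shut, 0.17 fully out, sliding along the unit's own -x. Inside it is 224 mm long (x) by 268 mm wide (y), floor 18 mm above the table; side walls end 67 mm, the front panel (14 mm thick) 93 mm above the table
- drawer_handle (a point): middle of the drawer's steel bar handle: a round bar 12 mm thick and 110 mm long along the unit's y, 45 mm in front of the drawer's front face and 68 mm above the table (two thin posts 50 mm either side of the middle)
- tray: brown melamine tray 130 (x) x 370 (y) mm, fixed to the table, floor 6 mm and rim 10 mm above the table; origin under its centre
- tile1: white cast plaster bar, 100 x 44 x 20 mm, about 110 g, plain and alike on both faces; origin at its centre, x along its 100 mm length, y across its 44 mm width, z through its 20 mm thickness; starts on the tray (may be absent)
- tile2: white cast plaster bar, 100 x 44 x 20 mm, about 110 g, plain and alike on both faces; origin at its centre, x along its 100 mm length, y across its 44 mm width, z through its 20 mm thickness; starts on the tray (may be absent)
- tile3: white cast plaster bar, 100 x 44 x 20 mm, about 110 g, plain and alike on both faces; origin at its centre, x along its 100 mm length, y across its 44 mm width, z through its 20 mm thickness; starts on the tray (may be absent)
- tile4: blue cast plaster bar, 100 x 44 x 20 mm, about 110 g, plain and alike on both faces; origin at its centre, x along its 100 mm length, y across its 44 mm width, z through its 20 mm thickness; starts in the drawer (may be absent)
- tile5: terracotta-coloured cast plaster bar, 100 x 44 x 20 mm, about 110 g, plain and alike on both faces; origin at its centre, x along its 100 mm length, y across its 44 mm width, z through its 20 mm thickness; starts in the drawer (may be absent)
- paint: blue paint jar, 42 mm across, 45 mm high, beyond the right end of the tray; bystander, origin under it
- bowl: white plastic bowl, 140 mm across, 60 mm high, at the far left; bystander
- bucket: clear plastic bucket, 110 mm across, 110 mm high, to the right of the rack; bystander
- lid1: red lid, 110 mm disc 12 mm thick, on the table at the left; bystander
- lid2: the same, lying on the first red lid; bystander
- mug: white mug, 80 mm across, 90 mm high, at the right near the robot; bystander
- glue: green glue bottle, 44 mm across, 110 mm high, beyond the right end of the rack; bystander
Not all that is in view belongs to the job. Leave any black or turquoise look-alike of the tile3 alone.

How it is judged:
By the outcome, as a careful person would: the job done as asked, in the order asked, and still so for the second after the job is handed in, with the robot touching nothing.
Of tile1, tile2, tile3 only 2 to 3 are there at a start; the rules pass over those that are not, and their reading is None.
Of tile4, tile5 only 1 to 2 are there at a start; the rules pass over those that are not, and their reading is None.
At some moment in a run one of tile1, tile2, tile3 may be knocked a few centimetres aside while the robot is not near it.
Once in a run the grip may slacken for a moment while it holds something.
It also fails if it takes over 210 s, if anything falls off the work surface, if the arm or the gripper's body presses on something with over 40 N, if the wrist force passes 120 N, or if a joint passes its speed limit or range.

## Working session

There is one attempt and no reset: what is moved stays moved. The work goes in short steps, Python scripts to look and compute and a shell command to move; the robot and the scene stay as the last step left them, time stands still between calls to the robot, and variables do not carry over. Pictures are saved under pics/ and viewed, at most 14 in all, crops included, and the job is handed in when it is done.

```bash
mkdir -p pics
cat > h.py <<'E'
from plant import *
import cv2, numpy as np
def shot(n,f=None):
    p=capture(n)
    if f: cv2.imwrite('pics/'+f,cv2.cvtColor(p['color'],cv2.COLOR_RGB2BGR))
    return p
def ray(p,uv):
    K=np.array(p['intrinsics']);T=np.array(p['pose'])
    d=T[:3,:3]@np.linalg.solve(K,[uv[0],uv[1],1.]); return T[:3,3],d/np.linalg.norm(d)
def onz(p,uv,z):
    o,d=ray(p,uv); return o+d*(z-o[2])/d[2]
def tri(*pu):
    A=np.zeros((3,3));b=np.zeros(3);R=[ray(p,u) for p,u in pu]
    for o,d in R:
        M=np.eye(3)-np.outer(d,d);A+=M;b+=M@o
    x=np.linalg.solve(A,b); return x,max(np.linalg.norm(np.cross(x-o,d)) for o,d in R)
E
python3 - <<'E'
from h import *
a=shot('scene','s1.png');b=shot('side','d1.png');c=shot('wrist','w1.png')
np.set_printoptions(precision=1,suppress=True)
for p in (a,b,c): print(np.array(p['pose']),np.array(p['intrinsics'])[0])
for n in ['rack_bed','rack','cab','drawer_handle','tray','tile1','tile4','tile5','paint']:
    print(n,[[ (np.round(r['centre'],1),round(r['conf'],2)) for r in tip_of(p,n)[:4]] for p in (a,b)])
print(get_obs())
E
```

```text
[[  -0.9    0.4   -0.4 1143.7]
 [   0.5    0.6   -0.6 1135.9]
 [  -0.    -0.7   -0.7 1363.7]
 [   0.     0.     0.     1. ]] [493.5   0.  252.3]
[[   1.    -0.1    0.1  367.5]
 [  -0.2   -0.5    0.8 -916.7]
 [   0.    -0.8   -0.6  708.7]
 [   0.     0.     0.     1. ]] [359.5   0.  246.7]
[[  1.    0.   -0.  525. ]
 [  0.   -1.   -0.2  67.6]
 [ -0.    0.2  -1.  384. ]
 [  0.    0.    0.    1. ]] [278.8   0.  260.8]
rack_bed [[(array([213.1, 165.8]), 0.84), (array([227.1, 175.4]), 0.43), (array([249.7, 276.3]), 0.27)], [(array([271.9, 220.5]), 0.85)]]
rack [[(array([227.5, 177. ]), 0.7)], [(array([253. , 247.3]), 0.76)]]
cab [[(array([248.6, 277.2]), 0.91)], [(array([267.4, 164.1]), 0.72)]]
drawer_handle [[(array([275.6, 251.6]), 0.64), (array([214.2, 168.7]), 0.31)], [(array([253. , 147.4]), 0.63)]]
tray [[(array([190.6, 189.9]), 0.6)], [(array([302.9, 237.8]), 0.95)]]
tile1 [[(array([190.6, 189.2]), 0.8), (array([251. , 163.4]), 0.76), (array([209.3, 206.2]), 0.74), (array([178.1, 168. ]), 0.7)], [(array([303.1, 236.9]), 0.83), (array([167. , 177.5]), 0.79), (array([319.4, 265.6]), 
[... 316 characters left out ...]
6, 189.2]), 0.8), (array([251. , 163.4]), 0.76), (array([209.3, 206.2]), 0.74), (array([178.1, 168. ]), 0.7)], [(array([303.1, 236.9]), 0.83), (array([167. , 177.5]), 0.79), (array([319.4, 265.6]), 0.69), (array([212.2, 253.9]), 0.68)]]
paint [[(array([178.7, 149.4]), 0.45)], [(array([315.1, 317.3]), 0.91)]]
{'time': 1.05, 'joint_positions': array([-0.1,  0.3,  1.5,  0. ,  1.3, -0.1]), 'dq': array([ 0.,  0., -0., -0.,  0., -0.]), 'tau': array([ -0. , -43.1, -24.4,   0.1,   0. ,  -0. ]), 'tool_pos': array([525. ,   0. , 404.7]), 'tcp_rot': array([3.1, 0. , 1.6]), 'contact_force': array([ 1.1, -0.4, -0.2]), 'moment': array([ 0., -0.,  0.]), 'finger_force': 0.0, 'grip_width': 92.18077456869783}
```

View pics/s1.png

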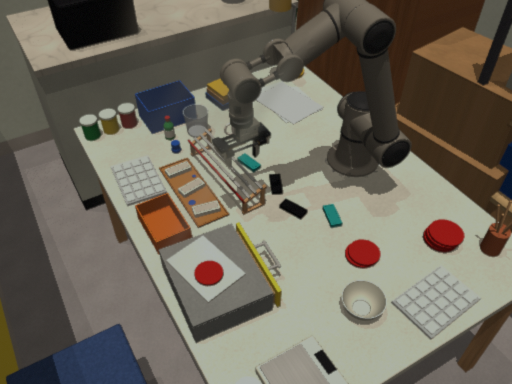

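View pics/d1.png

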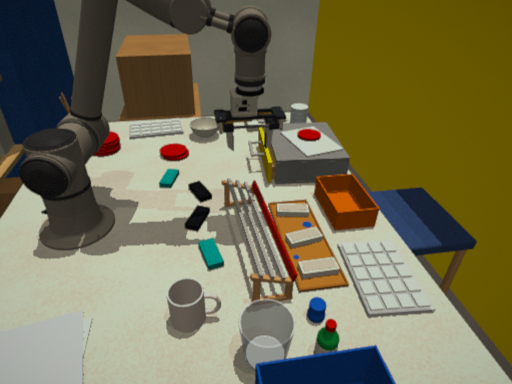

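Run:
```python
from h import *
np.set_printoptions(precision=1,suppress=True)
a=shot('scene');b=shot('side')
for n in ['rack_bed','rack','cab','drawer_handle','tray']:
    print(n,tri((a,tip_of(a,n)[0]['centre']),(b,tip_of(b,n)[0]['centre'])))
for p in (a,b):
  print('tiles',[(np.round(r['centre'],1),round(r['conf'],2),onz(p,r['centre'],16)) for r in tip_of(p,'tile1')])
print(get_obs()['tcp_rot'])
```

```text
rack_bed (array([ 562.9, -164.5,   73.5]), np.float64(0.48603614437503073))
rack (array([ 522.1, -166.4,    3.7]), np.float64(5.22246221697383))
cab (array([662.4, 298.3,  -8.3]), np.float64(9.11176374517935))
drawer_handle (array([583.9, 298.1,  68.3]), np.float64(3.0500973774511486))
tray (array([ 666.2, -164.2,   -8.2]), np.float64(9.34388368675733))
tiles [(array([205.3, 208.2]), 0.86, array([662.8, -42. ,  16. ])), (array([293.7, 205.3]), 0.81, array([369. , 111.7,  16. ])), (array([248.9, 162.5]), 0.78, array([ 394.1, -182.5,   16. ])), (array([191.3, 189.6]), 0.63, array([ 665.9, -157.9,   16. ])), (array([176.8, 170. ]), 0.62, array([ 668.5, -289.5,   16. ])), (array([333.5, 214.9]), 0.58, array([269.1, 226.2,  16. ])), (array([277.5, 183.7]), 0.48, array([359.4, -17.7,  16. ]))]
tiles [(array([208.9, 253.6]), 0.94, array([ 386.1, -198.6,   16. ])), (array([290.2, 208.4]), 0.78, array([657.6, -34.4,  16. ])), (array([196.2, 217. ]), 0.75, array([359.3, -33.5,  16. ])), (array([167. , 179.2]), 0.74, array([266. , 199.9,  16. ])), (array([323. , 269.1]), 0.64, array([ 674. , -300.4,   16. ])), (array([303.7, 238.1]), 0.6, array([ 659.2, -177.3,   16. ])), (array([200., 193.]), 0.56, array([377.9,  95.2,  16. ]))]
[ 3.1 -0.   1.6]
```

The scene shows three white bars on the tray at about scene px (178,168), (191,189) and (206,207). The turquoise and black ones lie on the table on the robot side. The drawer's yellow front with its handle is near (262,262). Next I turn the tool so the fingers close along y and look closer with the wrist camera.

```bash
python3 -m inch '[[0,0,0,0.12,1],[0,0,0,0.24,1],[0,0,0,0.36,1],[0,0,0,0.48,1],[0,0,0,0.6,1],[0,0,0,0.72,1],[0,0,0,0.84,1],[0,0,0,0.9,1]]'
python3 -m inch '[[0,0,0,0.12,1],[0,0,0,0.24,1],[0,0,0,0.36,1],[0,0,0,0.48,1],[0,0,0,0.6,1],[0,0,0,0.6708,1],[0,0,0,0.6708,1],[0,0,0,0.6708,1]]'
python3 -m inch '[[0.02,0.03,0,0,1],[0.04,0.06,0,0,1],[0.06,0.09,0,0,1],[0.08,0.12,0,0,1],[0.09,0.15,0,0,1],[0.09,0.165,0,0,1],[0.09,0.165,0,0,1],[0.09,0.165,0,0,1]]'
python3 - <<'E'
from h import *
np.set_printoptions(precision=3,suppress=True)
o=get_obs();print(o['joint_positions'],o['tcp_rot'],o['tool_pos'])
c=shot('wrist','w2.png')
print(np.array(c['pose']))
E
```

```text
time: 2.42
tool_pos: [525.0, 0.0, 404.7]
tcp_rot: [3.142, -0.0, 0.665]
contact_force: [-0.4, -0.3, -0.4]
grip_width: 91.7
finger_force: 0.0
time: 3.08
tool_pos: [525.0, 0.0, 404.7]
tcp_rot: [-3.142, -0.0, 0.002]
contact_force: [-0.8, -0.0, 0.2]
grip_width: 91.7
finger_force: 0.0
time: 3.75
tool_pos: [614.7, -165.4, 404.3]
tcp_rot: [-3.141, 0.001, -0.0]
contact_force: [0.6, -0.2, 0.3]
grip_width: 91.9
finger_force: 0.0
[-0.383  0.552  1.187  0.     1.404  1.188] [-3.141  0.001 -0.   ] [ 614.668 -165.425  404.276]
[[   0.      -0.967   -0.253  681.804]
 [  -1.      -0.001    0.002 -164.869]
 [  -0.002    0.253   -0.967  384.085]
 [   0.       0.       0.       1.   ]]
```

View pics/w2.png

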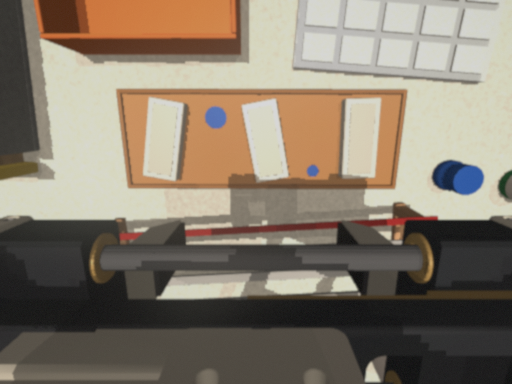

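The wrist view shows three whole white bars, at px (163,138), (265,140) and (361,138). The dots on the tray are flat blue paint. The rack's red ledge looks slightly yawed. I back off for a second view and fit box models.

```bash
cat >> h.py <<'E'
from scipy.optimize import minimize
def hull(p,P):
    K=np.array(p['intrinsics']);T=np.array(p['pose'])
    q=(np.asarray(P)-T[:3,3])@T[:3,:3]; uv=(K@q.T).T; uv=uv[:,:2]/uv[:,2:]
    S=3; m=np.zeros((384*S,512*S),np.uint8)
    h=cv2.convexHull(((uv+.5)*S*16-8).astype(np.int32)); cv2.fillConvexPoly(m,h,1,shift=4); return m>0
def iou(views,P):
    c=0
    for p,m in views:
        h=hull(p,P); M=cv2.resize(m.astype(np.uint8),None,fx=3,fy=3,interpolation=cv2.INTER_NEAREST)>0
        c+=(h&M).sum()/max(1,(h|M).sum())
    return c/len(views)
def nm(f,x0,step):
    x0=np.array(x0,float); s=np.vstack([x0]+[x0+np.eye(len(x0))[i]*step[i] for i in range(len(x0))])
    r=minimize(f,x0,method='Nelder-Mead',options=dict(initial_simplex=s,xatol=.02,fatol=1e-5,maxiter=250)); return r.x,1-r.fun
C8=np.array([[i,j,k] for i in(-1,1) for j in(-1,1) for k in(-1,1)])
def rz(P,a):
    c,s=np.cos(a),np.sin(a); return P@np.array([[c,-s,0],[s,c,0],[0,0,1]]).T
def fitbar(views,x0,z=None):   # params x,y,yaw(deg),(z)
    g=lambda v: rz(C8*[50,22,10],np.radians(v[2]))+[v[0],v[1],z if z is not None else v[3]]
    f=lambda v:1-iou(views,g(v))
    return nm(f,x0 if z is None else x0[:3],[5,5,5,5][:4 if z is None else 3])
def bedT(v): # x,y,z,yaw(deg) of bed origin; bed x towards robot
    a=np.radians(20); R=np.array([[np.cos(a),0,-np.sin(a)],[0,1,0],[np.sin(a),0,np.cos(a)]])
    return rz(R.T,np.radians(v[3])).T if False else (lambda P: rz(P@R.T,np.radians(v[3]))+v[:3])
E
python3 -m inch '[[-0.03,0,0,0,1],[-0.06,0,0,0,1],[-0.09,0,0,0,1],[-0.11,0,0,0,1],[-0.11,0,0,0,1],[-0.11,0,0,0,1]]' | head -2
python3 - <<'E'
from h import *
np.set_printoptions(precision=1,suppress=True)
c=shot('wrist','w3.png')
b=shot('side'); b['color']=cv2.cvtColor(cv2.imread('pics/d1.png'),cv2.COLOR_BGR2RGB)
def red(p):
    h=cv2.cvtColor(p['color'],cv2.COLOR_RGB2HSV); m=((h[...,0]<6)|(h[...,0]>174))&(h[...,1]>150)&(h[...,2]>60)
    n,l,s,_=cv2.connectedComponentsWithStats(m.astype(np.uint8)); 
    k=max(range(1,n),key=lambda i:max(s[i,2:4])); print(s[k]); return l==k
V=[(c,red(c)),(b,red(b))]
L=C8*[4,207,5.5]+[-4,0,5.5]
print(nm(lambda v:1-iou(V,bedT(v)(L)),[563,-164.5,75,180],[5,5,5,3]))
ts=trace(c,'tile1'); print([(np.round(t['rect']),round(t['conf'],2)) for t in ts])
for t in ts:
    if t['conf']>.4:
        q=onz(c,t['rect'][:2],16); print(fitbar([(c,t['pixels'])],[q[0],q[1],0],16))
E
```

```text
time: 4.3
tool_pos: [504.3, -163.7, 405.8]
[  67  118  387   28 2140]
[252 181  45 100 633]
(array([ 554.9, -162.3,   72.4,  183.2]), np.float64(0.674395681772517))
[(array([188., 283.,  40.,  22.]), 0.87), (array([160.,  48.,  51.,  97.]), 0.73), (array([281., 255.,  61.,  44.]), 0.72), (array([265.,  49.,  52.,  97.]), 0.59), (array([368.,  46.,  49.,  88.]), 0.58)]
(array([315.2, -41. , -20.9]), np.float64(0.31855283476726237))
(array([658.4, -38.8, -10.2]), np.float64(0.9687612208258528))
(array([ 369.2, -219.9,   13.5]), np.float64(0.16025924289291504))
(array([ 656.9, -169.6,   10.6]), np.float64(0.9782991202346041))
(array([ 661. , -289.9,    0.6]), np.float64(0.9735996844359293))
```

View pics/w3.png

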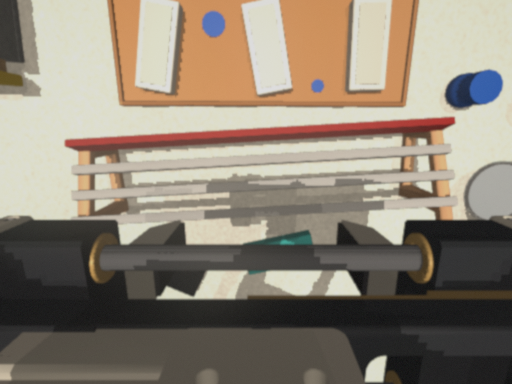

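The view shows the ledge from px (67,145) to (454,121), with rails below it, so the rack is yawed about 3.5°. I refine this with the wrist mask only, then cross-check with a second wrist view.

```bash
cat > rk.py <<'E'
from h import *
np.set_printoptions(precision=1,suppress=True)
def red(p):
    h=cv2.cvtColor(p['color'],cv2.COLOR_RGB2HSV); m=((h[...,0]<8)|(h[...,0]>172))&(h[...,1]>120)&(h[...,2]>50)
    n,l,s,_=cv2.connectedComponentsWithStats(m.astype(np.uint8)); 
    k=max(range(1,n),key=lambda i:s[i,2]); return l==k
L=C8*[4,207,5.5]+[-4,0,5.5]
E
cat > rk1.py <<'E'
from rk import *
import pickle,os
c=shot('wrist'); V=[(c,red(c))]
print(c['pose'][:3,3],nm(lambda v:1-iou(V,bedT([v[0],v[1],75,v[2]])(L)),[563,-164.5,183],[5,5,3]))
t=tip_of(c,'rack_bed');print(t[:2])
old=pickle.load(open('v.pkl','rb')) if os.path.exists('v.pkl') else []
if t: old.append((c,red(c),t[0]['centre']))
pickle.dump(old,open('v.pkl','wb'))
if len(old)>1:
    print(tri(*[(a,u) for a,_,u in old]))
    W=[(a,m) for a,m,_ in old]
    print(nm(lambda v:1-iou(W,bedT(v)(L)),[563,-164.5,75,183],[5,5,5,3]))
E
python3 rk1.py
python3 -m inch '[[-0.02,0.02,0.04,0,1],[-0.02,0.05,0.08,0,1],[-0.02,0.05,0.1,0,1],[-0.02,0.05,0.1,0,1],[-0.02,0.05,0.1,0,1],[-0.02,0.05,0.1,0,1]]' | head -2
python3 rk1.py
python3 -m inch '[[0,-0.04,0,0,1],[0.0,-0.08,0,0,1],[0,-0.1,0,0,1],[0,-0.1,0,0,1],[0,-0.1,0,0,1]]' | head -2
python3 rk1.py
```

```text
[ 572.9 -163.7  385. ] (array([ 554.4, -159.4,  183.3]), np.float64(0.7646341463414634))
[]
time: 5.05
tool_pos: [485.9, -214.8, 305.9]
[ 553.1 -214.3  285.9] (array([ 554.1, -158.4,  183.5]), np.float64(0.8580290555796292))
[{'centre': [185.0, 119.3], 'conf': 0.79}]
time: 5.57
tool_pos: [485.5, -113.7, 306.4]
[ 552.7 -113.   286.6] (array([ 554.7, -161.1,  183.3]), np.float64(0.8187328728200336))
[{'centre': [320.5, 119.4], 'conf': 0.9}]
(array([ 555.6, -157.7,   70.7]), np.float64(0.10132077699172644))
(array([ 554.5, -160.5,   75.8,  183.3]), np.float64(0.835271276433628))
```

The rack pose holds steady across views, at bed origin (555,-160,75) and yaw 183.3°. Picking the first bar.

```bash
python3 -m inch '[[0.035,-0.015,0,0.05,0.75],[0.07,-0.03,0,0.1,0.75],[0.105,-0.045,0,0.15,0.75],[0.14,-0.06,0.02,0.178,0.75],[0.173,-0.075,0.05,0.178,0.75],[0.173,-0.075,0.08,0.178,0.75],[0.173,-0.075,0.1,0.178,0.75],[0.173,-0.075,0.1,0.178,0.75]]'
python3 - <<'E'
from h import *
np.set_printoptions(precision=1,suppress=True)
c=shot('wrist')
for t in trace(c,'tile1'):
    if t['conf']>.4:
        q=onz(c,t['rect'][:2],16); print(t['rect'],fitbar([(c,t['pixels'])],[q[0],q[1],0],16))
E
```

```text
time: 6.33
tool_pos: [656.9, -40.6, 199.1]
tcp_rot: [3.141, 0.009, -0.179]
contact_force: [0.2, 0.8, -1.1]
grip_width: 68.9
finger_force: 0.0
[461.1, 168.1, 99.6, 131.5] (array([ 660. , -183.3,   37.1]), np.float64(0.7626902202830691))
[258.2, 219.0, 82.2, 153.6] (array([660.3, -39.5, -10.1]), np.float64(0.7742664673355067))
```

```bash
python3 -m inch '[[0.002,0,0.005,0,0.75],[0.002,0,0.01,0,0.75],[0.002,0,0.01,0,0.2],[0.002,0,0.01,0,0.2],[0.002,0,0.01,0,0.2],[0.002,0,0.01,0,0.2],[0.002,0,0.01,0,0.2],[0.002,0,0.01,0,0.2]]'
python3 -m inch '[[0,0,0,0,0.2],[0,0,-0.03,0,0.2],[0,0,-0.07,0,0.2],[0,0,-0.11,0,0.2],[0,0,-0.135,0,0.2],[0,0,-0.135,0,0.2],[0,0,-0.135,0,0.2]]'
```

```text
time: 7.1
tool_pos: [660.1, -40.4, 195.3]
tcp_rot: [3.142, -0.001, -0.178]
contact_force: [-0.5, -0.9, 3.4]
grip_width: 43.4
finger_force: 30.0
time: 7.68
tool_pos: [660.1, -40.3, 331.3]
tcp_rot: [-3.142, -0.003, -0.178]
contact_force: [-0.8, 0.3, -0.8]
grip_width: 44.0
finger_force: 30.0
```

```bash
cat > go.py <<'E'
import sys; from h import *
# go.py x y z yawdeg : prints tool-frame shift and spin from current pose
x,y,z,w=map(float,sys.argv[1:5]); o=get_obs(); p=np.array(o['tool_pos']); a=o['tcp_rot'][2]
d=np.array([x,y,z])-p; c,s=np.cos(a),np.sin(a)
print('tx %.4f ty %.4f tz %.4f spin %.3f'%((d[0]*c+d[1]*s)/1e3,(d[0]*s-d[1]*c)/1e3,-d[2]/1e3,-((np.radians(w)-a+np.pi)%(2*np.pi)-np.pi)), 'at',p.round(1),round(float(np.degrees(a)),1),'F',np.round(o['contact_force'],1),'w',round(o['grip_width'],1))
E
python3 -m inch '[[-0.035,-0.001,0,-0.05,0.2],[-0.07,-0.003,0,-0.1,0.2],[-0.105,-0.005,0,-0.15,0.2],[-0.14,-0.0075,0,-0.2,0.2],[-0.17,-0.0075,0,-0.236,0.2],[-0.17,-0.0075,0,-0.236,0.2],[-0.17,-0.0075,0,-0.236,0.2]]'
python3 go.py 494.3 -3.3 297 3.3
```

```text
time: 8.27
tool_pos: [492.6, -2.4, 328.4]
tcp_rot: [-3.141, 0.003, 0.058]
contact_force: [1.4, -0.2, -0.8]
grip_width: 43.5
finger_force: 30.0
tx 0.0017 ty 0.0010 tz 0.0314 spin 0.001 at [492.6  -2.4 328.4] 3.3 F [ 1.4 -0.2 -0.8] w 43.5
```

Run:
```python
from h import *
c=shot('side','d2.png')
```

```text
(no output)
```

View pics/d2.png

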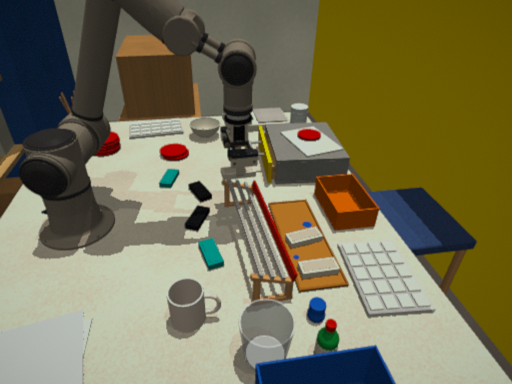

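The bar is held above the far end of the rack, at about (240,155). Lowering it.

```bash
python3 -m inch '[[0.001,0.001,0.015,0,0.2],[0.001,0.001,0.03,0,0.2],[0.001,0.001,0.034,0,0.2],[0.001,0.001,0.034,0,0.2]]'|egrep 'pos|force'
python3 -m inch '[[0,0,0.002,0,0.2],[0,0,0.004,0,0.2],[0,0,0.004,0,0.2]]'|egrep 'pos|force'
python3 -m inch '[[0,0,0.002,0,0.2],[0,0,0.004,0,0.2],[0,0,0.004,0,0.2]]'|egrep 'pos|force'
```

```text
tool_pos: [495.6, -4.0, 294.1]
contact_force: [0.4, -0.0, -1.4]
finger_force: 30.0
tool_pos: [495.8, -3.9, 292.6]
contact_force: [0.3, -0.9, 4.1]
finger_force: 30.0
tool_pos: [496.3, -3.9, 289.5]
contact_force: [2.3, 0.9, 6.8]
finger_force: 30.0
```

```bash
python3 -m inch '[[0,0,0.002,0,0.2],[0,0,0.004,0,0.2],[0,0,0.004,0,0.2]]'|egrep 'pos|force'
python3 -m inch '[[0,0,0.002,0,0.2],[0,0,0.003,0,0.2],[0,0,0.003,0,0.2]]'|egrep 'pos|force'
python3 - <<'E'
from h import *
p=shot('side'); cv2.imwrite('pics/d3.png',cv2.resize(cv2.cvtColor(p['color'][130:280,190:330],cv2.COLOR_RGB2BGR),None,fx=4,fy=4,interpolation=cv2.INTER_CUBIC))
E
```

```text
tool_pos: [495.2, -3.8, 283.7]
contact_force: [1.6, 0.3, 0.0]
finger_force: 30.0
tool_pos: [495.1, -3.8, 283.4]
contact_force: [-5.7, 0.9, 24.1]
finger_force: 30.0
```

View pics/d3.png

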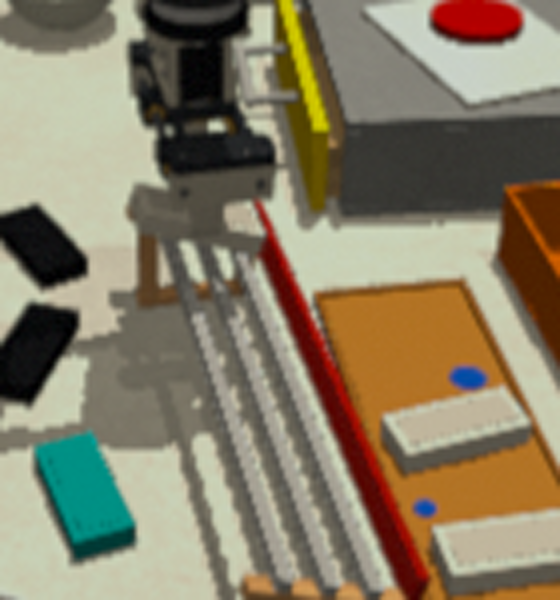

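The bar now lies tilted flat on the rails, just short of the ledge. Sliding it home.

```bash
python3 -m inch '[[0.003,0,0.0005,0,0.2],[0.006,0,0.0015,0,0.2],[0.008,0,0.0022,0,0.2],[0.008,0,0.0022,0,0.2]]'|egrep 'pos|force'
python3 -m inch '[[0.002,0,0.0007,0,0.2],[0.002,0,0.0007,0,0.2]]'|egrep 'pos|force'
```

```text
tool_pos: [503.4, -3.4, 280.5]
contact_force: [-3.0, 0.2, 15.7]
finger_force: 30.0
tool_pos: [504.5, -3.3, 280.2]
contact_force: [-8.9, -1.4, 24.8]
finger_force: 30.0
```

```bash
python3 -m inch '[[0.002,0,0.0003,0,0.2],[0.002,0,0.0003,0,0.2]]'|egrep 'pos|force'
python3 -m inch '[[0.002,0,0.0003,0,0.2],[0.002,0,0.0003,0,0.2]]'|egrep 'pos|force'
```

```text
tool_pos: [505.3, -3.3, 280.2]
contact_force: [-17.1, -2.2, 32.5]
finger_force: 30.0
tool_pos: [506.4, -3.2, 279.7]
contact_force: [-22.0, -3.0, 37.0]
finger_force: 30.0
```

```bash
python3 -m inch '[[0,0,0,0,0.62],[0,0,0,0,0.62],[0,0,0,0,0.62],[0,0,-0.02,0,0.62],[0,0,-0.05,0,0.62],[0,0,-0.06,0,0.62],[0,0,-0.06,0,0.62]]'|egrep 'pos|force|width'
python3 go.py 590 -170 340 0
```

```text
tool_pos: [509.8, -3.0, 339.3]
contact_force: [0.1, 0.4, -0.8]
grip_width: 56.8
finger_force: 0.0
tx 0.0704 ty 0.1714 tz -0.0007 spin 0.058 at [509.8  -3.  339.3] 3.3 F [ 0.1  0.4 -0.8] w 56.8
```

```bash
python3 -m inch '[[0.015,0.035,0,0.02,0.75],[0.03,0.07,0,0.04,0.75],[0.045,0.105,0,0.058,0.75],[0.06,0.14,0,0.058,0.75],[0.07,0.17,0,0.058,0.75],[0.07,0.17,0,0.058,0.75],[0.07,0.17,0,0.058,0.75],[0.07,0.17,0,0.058,0.75]]'|egrep 'pos|force|width'
cat > bars.py <<'E'
from h import *
np.set_printoptions(precision=1,suppress=True)
c=shot('wrist')
for t in trace(c,'tile1'):
    if t['conf']>.4:
        q=onz(c,t['rect'][:2],16)
        if q[0]>590: print(t['rect'],fitbar([(c,t['pixels'])],[q[0],q[1],0],16))
E
python3 bars.py; python3 go.py 658 -170.5 220 10.6
```

```text
tool_pos: [588.3, -168.3, 335.4]
contact_force: [-0.3, 1.5, 0.2]
grip_width: 68.5
finger_force: 0.0
[264.6, 118.4, 62.1, 104.3] (array([ 657.1, -169.9,   10.5]), np.float64(0.9706842737094838))
[383.6, 114.5, 56.0, 99.0] (array([ 660.5, -289.6,    1.3]), np.float64(0.9508456549394173))
[489.9, 166.0, 41.4, 41.2] (array([ 611. , -451.1,  -95.2]), np.float64(0.832641328648994))
tx 0.0696 ty 0.0032 tz 0.1165 spin -0.184 at [ 588.4 -167.4  336.5] 0.1 F [ 0.2 -0.2  0.8] w 68.9
```

```bash
python3 -m inch '[[0.03,0.002,0.01,-0.06,0.75],[0.06,0.002,0.03,-0.12,0.75],[0.069,0.002,0.06,-0.184,0.75],[0.069,0.002,0.09,-0.184,0.75],[0.069,0.002,0.115,-0.184,0.75],[0.069,0.002,0.115,-0.184,0.75],[0.069,0.002,0.115,-0.184,0.75]]'|egrep 'pos|force|width'
python3 go.py 658 -170.3 192 10.6
```

```text
tool_pos: [657.4, -169.4, 221.3]
contact_force: [0.1, -0.2, 0.1]
grip_width: 68.8
finger_force: 0.0
tx 0.0004 ty 0.0010 tz 0.0293 spin 0.000 at [ 657.4 -169.4  221.3] 10.6 F [ 0.1 -0.2  0.1] w 68.8
```

```bash
python3 -m inch '[[0,0.001,0.015,0,0.75],[0,0.001,0.028,0,0.75],[0,0.001,0.028,0,0.75],[0,0.001,0.028,0,0.2],[0,0.001,0.028,0,0.2],[0,0.001,0.028,0,0.2],[0,0.001,0.028,0,0.2],[0,0.001,0.028,0,0.2]]'|egrep 'pos|force|width'
python3 -m inch '[[0,0,0,0,0.2],[0,0,-0.03,0,0.2],[0,0,-0.07,0,0.2],[0,0,-0.11,0,0.2],[0,0,-0.13,0,0.2],[0,0,-0.13,0,0.2],[0,0,-0.13,0,0.2]]'|egrep 'pos|force|width'
python3 go.py 505 -162.5 320 3.3
```

```text
tool_pos: [658.1, -171.7, 195.1]
contact_force: [-0.1, 0.1, 2.9]
grip_width: 43.4
finger_force: 30.0
tool_pos: [657.9, -171.6, 325.4]
contact_force: [-0.4, -0.4, -2.1]
grip_width: 43.7
finger_force: 30.0
tx -0.1487 ty -0.0369 tz 0.0054 spin 0.126 at [ 657.9 -171.6  325.4] 10.5 F [-0.4 -0.4 -2.1] w 43.7
```

```bash
python3 -m inch '[[-0.035,-0.01,0,0.03,0.2],[-0.07,-0.02,0,0.06,0.2],[-0.105,-0.03,0,0.1,0.2],[-0.14,-0.037,0,0.126,0.2],[-0.1487,-0.037,0,0.126,0.2],[-0.1487,-0.037,0,0.126,0.2],[-0.1487,-0.037,0,0.126,0.2],[-0.1487,-0.037,0,0.126,0.2]]'|egrep 'pos|force|width'
python3 go.py 505.5 -162.5 294 3.3
```

```text
tool_pos: [506.0, -162.7, 323.6]
contact_force: [0.2, 0.5, -0.6]
grip_width: 43.5
finger_force: 30.0
tx -0.0005 ty -0.0002 tz 0.0296 spin 0.001 at [ 506.  -162.7  323.6] 3.3 F [ 0.2  0.5 -0.6] w 43.5
```

```bash
python3 -m inch '[[0,0,0.015,0,0.2],[0,0,0.03,0,0.2],[0,0,0.034,0,0.2],[0,0,0.038,0,0.2],[0,0,0.041,0,0.2],[0,0,0.041,0,0.2]]'|egrep 'pos|force|width'
python3 -m inch '[[0,0,0.001,0,0.2],[0,0,0.002,0,0.2],[0,0,0.002,0,0.2]]'|egrep 'pos|force|width'
```

```text
tool_pos: [507.1, -162.5, 284.0]
contact_force: [4.2, 2.2, 4.6]
grip_width: 43.6
finger_force: 30.0
tool_pos: [507.2, -162.4, 282.6]
contact_force: [4.7, 1.1, 6.8]
grip_width: 43.8
finger_force: 30.0
```

```bash
python3 -m inch '[[0,0,0.001,0,0.2],[0,0,0.002,0,0.2],[0,0,0.002,0,0.2]]'|egrep 'pos|force|width'
python3 -m inch '[[0.003,0,0.0008,0,0.2],[0.006,0,0.0018,0,0.2],[0.006,0,0.0018,0,0.2]]'|egrep 'pos|force|width'
python3 -m inch '[[0.002,0,0.0006,0,0.2],[0.003,0,0.0009,0,0.2],[0.003,0,0.0009,0,0.2]]'|egrep 'pos|force|width'
```

```text
tool_pos: [507.3, -162.3, 281.2]
contact_force: [3.5, 3.0, 11.0]
grip_width: 43.8
finger_force: 30.0
tool_pos: [512.7, -162.3, 279.4]
contact_force: [-1.3, 1.2, 13.6]
grip_width: 43.7
finger_force: 30.0
tool_pos: [513.9, -162.3, 279.2]
contact_force: [-14.2, -1.2, 26.6]
grip_width: 43.6
finger_force: 30.0
```

```bash
python3 -m inch '[[0.002,0,0.0003,0,0.2],[0.003,0,0.0005,0,0.2]]'|egrep 'pos|force|width'
python3 -m inch '[[0,0,0,0,0.62],[0,0,0,0,0.62],[0,0,0,0,0.62],[0,0,-0.02,0,0.62],[0,0,-0.05,0,0.62],[0,0,-0.06,0,0.62],[0,0,-0.06,0,0.62]]'|egrep 'pos|force|width'
python3 go.py 590 -285 340 0
```

```text
tool_pos: [515.1, -162.3, 279.1]
contact_force: [-29.1, -3.4, 39.5]
grip_width: 43.8
finger_force: 30.0
tool_pos: [518.1, -161.9, 338.3]
contact_force: [0.7, -0.1, -0.6]
grip_width: 57.1
finger_force: 0.0
tx 0.0646 ty 0.1271 tz -0.0017 spin 0.058 at [ 518.1 -161.9  338.3] 3.3 F [ 0.7 -0.1 -0.6] w 57.1
```

```bash
python3 -m inch '[[0.02,0.035,0,0.02,0.75],[0.04,0.07,0,0.04,0.75],[0.055,0.1,0,0.058,0.75],[0.065,0.127,0,0.058,0.75],[0.065,0.127,0,0.058,0.75],[0.065,0.127,0,0.058,0.75],[0.065,0.127,0,0.058,0.75]]'|egrep 'pos|force|width'
python3 bars.py; python3 go.py 661.5 -290 192 1
```

```text
tool_pos: [589.0, -284.2, 334.1]
contact_force: [0.0, -0.2, 0.3]
grip_width: 68.6
finger_force: 0.0
[267.6, 116.2, 44.5, 105.8] (array([ 660.2, -290.2,    1.5]), np.float64(0.9773189536918784))
tx 0.0725 ty 0.0065 tz 0.1434 spin -0.016 at [ 589.  -283.6  335.4] 0.1 F [ 0.   1.  -0.4] w 68.9
```

```bash
python3 -m inch '[[0.03,0.003,0.02,-0.016,0.75],[0.06,0.0055,0.05,-0.02,0.75],[0.0715,0.0055,0.085,-0.02,0.75],[0.0715,0.0055,0.11,-0.02,0.75],[0.0715,0.0055,0.115,-0.02,0.75],[0.0715,0.0055,0.115,-0.02,0.75],[0.0715,0.0055,0.115,-0.02,0.75]]'|egrep 'pos|force|width'
python3 -m inch '[[0,0,0.015,0,0.75],[0,0,0.028,0,0.75],[0,0,0.028,0,0.75],[0,0,0.028,0,0.2],[0,0,0.028,0,0.2],[0,0,0.028,0,0.2],[0,0,0.028,0,0.2],[0,0,0.028,0,0.2]]'|egrep 'pos|force|width'
python3 -m inch '[[0,0,0,0,0.2],[0,0,-0.03,0,0.2],[0,0,-0.07,0,0.2],[0,0,-0.11,0,0.2],[0,0,-0.13,0,0.2],[0,0,-0.13,0,0.2],[0,0,-0.13,0,0.2]]'|egrep 'pos|force|width'
python3 go.py 514.7 -322.5 322 3.3
```

```text
tool_pos: [660.9, -290.0, 222.8]
contact_force: [-0.5, 0.2, 0.8]
grip_width: 68.8
finger_force: 0.0
tool_pos: [660.9, -290.5, 194.0]
contact_force: [-0.2, -0.2, 2.5]
grip_width: 43.8
finger_force: 30.0
tool_pos: [660.8, -290.2, 324.5]
contact_force: [-0.7, -0.5, -2.2]
grip_width: 43.7
finger_force: 30.0
tx -0.1467 ty 0.0293 tz 0.0025 spin -0.038 at [ 660.8 -290.2  324.5] 1.2 F [-0.7 -0.5 -2.2] w 43.7
```

```bash
python3 -m inch '[[-0.035,0.01,0,-0.02,0.2],[-0.07,0.02,0,-0.038,0.2],[-0.105,0.029,0,-0.038,0.2],[-0.14,0.029,0,-0.038,0.2],[-0.147,0.029,0,-0.038,0.2],[-0.147,0.029,0,-0.038,0.2],[-0.147,0.029,0,-0.038,0.2],[-0.147,0.029,0,-0.038,0.2]]'|egrep 'pos|force|width'
python3 go.py 514.7 -322.5 294 3.3
python3 -m inch '[[0,0,0.015,0,0.2],[0,0,0.03,0,0.2],[0,0,0.034,0,0.2],[0,0,0.038,0,0.2],[0,0,0.041,0,0.2],[0,0,0.041,0,0.2]]'|egrep 'pos|force|width'
python3 -m inch '[[0,0,0.001,0,0.2],[0,0,0.002,0,0.2],[0,0,0.002,0,0.2]]'|egrep 'pos|force|width'
```

```text
tool_pos: [515.4, -322.1, 322.4]
contact_force: [0.1, 0.4, -0.9]
grip_width: 43.8
finger_force: 30.0
tx -0.0007 ty 0.0004 tz 0.0284 spin 0.001 at [ 515.4 -322.1  322.4] 3.4 F [ 0.1  0.4 -0.9] w 43.8
tool_pos: [516.5, -321.7, 283.1]
contact_force: [4.3, 1.9, 4.5]
grip_width: 43.6
finger_force: 30.0
tool_pos: [516.6, -321.7, 281.7]
contact_force: [3.9, 2.5, 7.7]
grip_width: 43.4
finger_force: 30.0
```

```bash
python3 -m inch '[[0,0,0.001,0,0.2],[0,0,0.002,0,0.2],[0,0,0.002,0,0.2]]'|egrep 'pos|force|width'
python3 -m inch '[[0.003,0,0.0008,0,0.2],[0.006,0,0.0018,0,0.2],[0.006,0,0.0018,0,0.2]]'|egrep 'pos|force|width'
python3 -m inch '[[0.002,0,0.0006,0,0.2],[0.003,0,0.0009,0,0.2],[0.003,0,0.0009,0,0.2]]'|egrep 'pos|force|width'
```

```text
tool_pos: [516.6, -321.6, 279.8]
contact_force: [4.2, 3.8, 7.3]
grip_width: 43.5
finger_force: 30.0
tool_pos: [521.9, -321.8, 277.9]
contact_force: [-0.5, -0.3, 9.7]
grip_width: 43.8
finger_force: 30.0
tool_pos: [522.9, -321.9, 277.8]
contact_force: [-14.7, 0.5, 18.9]
grip_width: 43.4
finger_force: 30.0
```

```bash
python3 -m inch '[[0.002,0,0.0003,0,0.2],[0.003,0,0.0005,0,0.2]]'|egrep 'pos|force|width'
python3 -m inch '[[0,0,0,0,0.62],[0,0,0,0,0.62],[0,0,0,0,0.62],[0,0,-0.02,0,0.62],[0,0,-0.06,0,0.62],[0,0,-0.1,0,0.62],[0,0,-0.12,0,0.62]]'|egrep 'pos|force|width'
python3 go.py 470 -150 404 0
```

```text
tool_pos: [524.1, -321.9, 277.7]
contact_force: [-29.4, 0.6, 30.6]
grip_width: 43.3
finger_force: 30.0
tool_pos: [527.4, -321.4, 399.4]
contact_force: [0.7, -0.6, 0.6]
grip_width: 56.7
finger_force: 0.0
tx -0.0472 ty -0.1745 tz -0.0046 spin 0.059 at [ 527.4 -321.4  399.4] 3.4 F [ 0.7 -0.6  0.6] w 56.7
```

```bash
python3 -m inch '[[-0.01,-0.035,0,0.02,0.62],[-0.02,-0.07,0,0.04,0.62],[-0.03,-0.11,0,0.059,0.62],[-0.04,-0.15,0,0.059,0.62],[-0.047,-0.1745,0,0.059,0.62],[-0.047,-0.1745,0,0.059,0.62],[-0.047,-0.1745,0,0.059,0.62]]'|egrep 'pos|force|width'
python3 -c "
from h import *
shot('wrist','w4.png')"
python3 -m inch '[[0,-0.04,0,0,1],[0,-0.08,0,0,1],[0,-0.12,0,0,1],[0,-0.16,0,0,1],[0,-0.2,0,0,1],[0,-0.24,0,0,1],[0,-0.28,0,0,1],[0,-0.32,0,0,1]]'|egrep 'pos|force|width'
python3 -m inch '[[-0.02,-0.04,0,0,1],[-0.03,-0.08,0,0,1],[-0.03,-0.12,0,0,1],[-0.03,-0.12,0,0,1],[-0.03,-0.12,0,0,1],[-0.03,-0.12,0,0,1]]'|egrep 'pos|force|width'
python3 -c "
from h import *
a=shot('wrist','w5.png');print(tip_of(a,'drawer_handle')[:2],tip_of(a,'cab')[:1])"
```

```text
tool_pos: [469.7, -148.8, 395.1]
contact_force: [-0.0, -0.4, -0.0]
grip_width: 56.9
finger_force: 0.0
tool_pos: [470.7, 171.2, 394.6]
contact_force: [1.4, 0.2, 0.7]
grip_width: 91.6
finger_force: 0.0
tool_pos: [440.7, 289.6, 394.2]
contact_force: [1.0, -0.4, -0.1]
grip_width: 91.7
finger_force: 0.0
[{'centre': [251.9, 43.9], 'conf': 0.59}] []
```

View pics/w4.png

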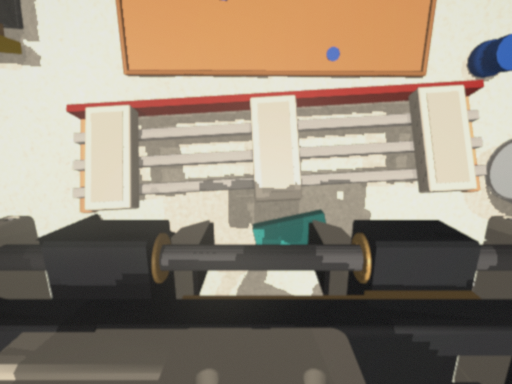

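View pics/w5.png

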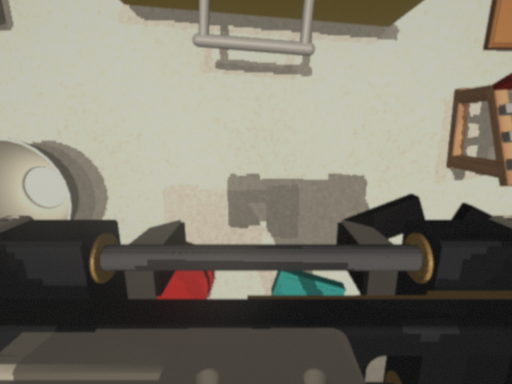

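w4 shows all three white bars against the red ledge. w5 shows the handle bar from px (198,40) to (310,49), slightly yawed. Taking a second view to triangulate the handle.

```bash
cat > hd.py <<'E'
from h import *
import pickle
np.set_printoptions(precision=1,suppress=True)
# handle bar ends: bright-grey bar row scan -> use trace mask extreme columns at bar
a=shot('wrist'); t=trace(a,'drawer_handle')
c=tip_of(a,'drawer_handle')[:1]
print(a['pose'][:3,3],[(x['rect'],x['conf']) for x in t][:2],c)
cv2.imwrite('pics/w6.png',cv2.cvtColor(a['color'],cv2.COLOR_RGB2BGR))
E
python3 - <<'E'
from h import *
np.set_printoptions(precision=1,suppress=True)
a=shot('wrist')
for u in [(198,40),(310,49),(252,44)]: print(onz(a,u,68))
import pickle; pickle.dump(a,open('a5.pkl','wb'))
E
python3 -m inch '[[0.03,0,0,0,1],[0.06,0,0,0,1],[0.06,0,0,0,1],[0.06,0,0,0,1],[0.06,0,0,0,1]]'|egrep 'pos'
python3 hd.py
```

```text
[587.  351.2  68. ]
[578.5 239.7  68. ]
[583.2 297.6  68. ]
tool_pos: [499.6, 289.1, 394.6]
[566.7 289.5 374.4] [([256.4, 60.1, 338.6, 107.6], 0.83), ([477.5, 176.9, 69.0, 87.7], 0.64)] [{'centre': [55.3, 228.8], 'conf': 0.67}]
```

View pics/w6.png

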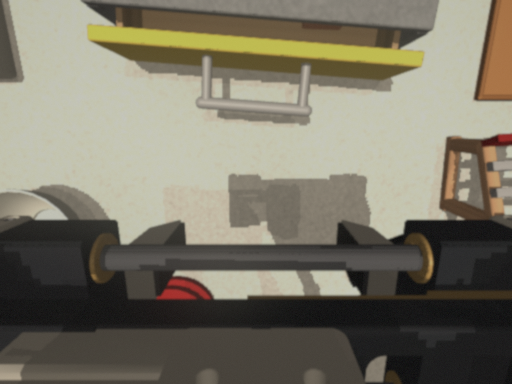

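```bash
python3 - <<'E'
from h import *
import pickle
np.set_printoptions(precision=1,suppress=True)
a=pickle.load(open('a5.pkl','rb')); b=shot('wrist')
P=[tri((a,u),(b,v)) for u,v in [((198,40),(200,102)),((310,49),(309.5,111))]]
print(P,(P[0][0]+P[1][0])/2)
for u in [(200,102),(309.5,111)]: print(onz(b,u,68))
for u in [(88,28),(422,58)]: print('panel top',onz(b,u,93))
E
python3 go.py 583 296 394 85.6
```

```text
[(array([586.6, 352.3,  69.9]), np.float64(1.4734747173049825)), (array([577.6, 240.1,  72.3]), np.float64(0.2454863851726604))] [582.1 296.2  71.1]
[586.8 354.2  68. ]
[577.7 239.2  68. ]
panel top [648.8 446.8  93. ]
panel top [623.8 141.2  93. ]
tx 0.0840 ty -0.0062 tz 0.0012 spin -1.495 at [499.  289.9 395.2] -0.0 F [0.1 0.2 0.2] w 92.0
```

```bash
python3 -m inch '[[0.02,-0.006,0,-0.12,0.35],[0.04,-0.006,0,-0.24,0.35],[0.06,-0.006,0,-0.36,0.35],[0.084,-0.006,0,-0.48,0.35],[0.084,-0.006,0,-0.6,0.35],[0.084,-0.006,0,-0.72,0.35],[0.084,-0.006,0,-0.84,0.35],[0.084,-0.006,0,-0.9,0.35]]'|egrep 'pos'
python3 -m inch '[[0,0,0,-0.12,0.35],[0,0,0,-0.24,0.35],[0,0,0,-0.36,0.35],[0,0,0,-0.48,0.35],[0,0,0,-0.594,0.35],[0,0,0,-0.594,0.35],[0,0,0,-0.594,0.35]]'|egrep 'pos|rot|width'
python3 go.py 582.5 296.5 230 85.5
```

```text
tool_pos: [583.3, 296.0, 394.9]
tool_pos: [583.3, 296.0, 395.1]
tcp_rot: [3.141, -0.0, 1.49]
grip_width: 31.8
tx 0.0004 ty -0.0009 tz 0.1651 spin -0.002 at [583.3 296.  395.1] 85.4 F [ 0.1 -0.3  0.2] w 31.8
```

```bash
python3 -m inch '[[0,-0.001,0.04,0,0.35],[0,-0.001,0.08,0,0.35],[0,-0.001,0.115,0,0.35],[0,-0.001,0.14,0,0.35],[0,-0.001,0.155,0,0.35],[0,-0.001,0.163,0,0.35],[0,-0.001,0.163,0,0.35]]'|egrep 'pos|force'
python3 -m inch '[[0,0,0,0,0.05],[0,0,0,0,0.05],[0,0,0,0,0.05],[0,0,0,0,0.05],[0,0,0,0,0.05]]'|egrep 'pos|force|width'
```

```text
tool_pos: [582.2, 295.8, 230.0]
contact_force: [-0.4, -1.1, -0.6]
finger_force: 0.0
tool_pos: [583.0, 296.1, 233.4]
contact_force: [0.4, 0.3, 4.9]
grip_width: 11.1
finger_force: 30.0
```

```bash
python3 -m inch '[[0,-0.01,0,0,0.05],[0,-0.025,0,0,0.05],[0,-0.04,0,0,0.05],[0,-0.055,0,0,0.05],[0,-0.07,0,0,0.05],[0,-0.085,0,0,0.05],[0,-0.1,0,0,0.05],[0,-0.1,0,0,0.05]]'|egrep 'pos|force|width'
python3 -m inch '[[0,-0.008,0,0,0.05],[0,-0.016,0,0,0.05],[0,-0.024,0,0,0.05],[0,-0.024,0,0,0.05]]'|egrep 'pos|force|width'
```

```text
tool_pos: [481.1, 304.0, 233.3]
contact_force: [-1.9, -1.7, 5.6]
grip_width: 10.9
finger_force: 30.0
tool_pos: [458.3, 305.6, 233.3]
contact_force: [-2.0, -3.4, 10.4]
grip_width: 11.0
finger_force: 30.0
```

```bash
python3 -m inch '[[0,-0.006,0,0,0.05],[0,-0.012,0,0,0.05],[0,-0.012,0,0,0.05]]'|egrep 'pos|force|width'
python3 -m inch '[[0,-0.006,0,0,0.05],[0,-0.012,0,0,0.05],[0,-0.012,0,0,0.05]]'|egrep 'pos|force|width'
```

```text
tool_pos: [446.7, 306.5, 233.3]
contact_force: [-1.2, -3.5, 10.4]
grip_width: 10.9
finger_force: 30.0
tool_pos: [434.8, 307.4, 233.3]
contact_force: [-1.1, -2.7, 11.1]
grip_width: 11.2
finger_force: 30.0
```

Run:
```python
from h import *
shot('scene','s2.png')
```

```text
(no output)
```

View pics/s2.png

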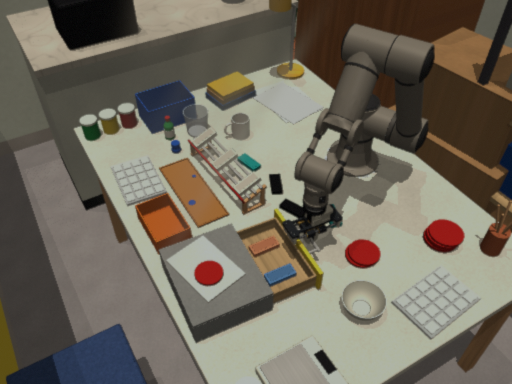

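The drawer is open with two bars inside: terracotta at px (265,245) and blue at (280,273). I pull a little more, release, and look with the wrist camera.

```bash
python3 -m inch '[[0,-0.005,0,0,0.05],[0,-0.01,0,0,0.05],[0,-0.01,0,0,0.05]]'|egrep 'pos|force|width'
python3 -m inch '[[0,0,0,0,0.35],[0,0,0,0,0.35],[0,0,0,0,0.35],[0,0,0,0,0.35],[0,0,-0.03,0,0.35],[0,0,-0.07,0,0.35],[0,0,-0.11,0,0.5],[0,0,-0.15,0,0.75]]'|egrep 'pos|force|width'
python3 go.py 445 300 383 0
```

```text
tool_pos: [427.2, 307.8, 233.3]
contact_force: [10.5, -5.6, 2.7]
grip_width: 10.9
finger_force: 30.0
tool_pos: [424.6, 308.2, 383.1]
contact_force: [1.4, 1.1, -0.5]
grip_width: 41.2
finger_force: 0.0
tx -0.0066 ty 0.0210 tz 0.0001 spin 1.493 at [424.6 308.2 383.1] 85.6 F [ 1.4  1.1 -0.5] w 41.2
```

```bash
python3 -m inch '[[0,0.01,0,0.12,1],[0,0.021,0,0.24,1],[0,0.021,0,0.36,1],[0,0.021,0,0.48,1],[0,0.021,0,0.6,1],[0,0.021,0,0.72,1],[0,0.021,0,0.84,1],[0,0.021,0,0.9,1]]'|egrep 'pos'
python3 -m inch '[[0,0,0,0.12,1],[0,0,0,0.24,1],[0,0,0,0.36,1],[0,0,0,0.48,1],[0,0,0,0.593,1],[0,0,0,0.593,1],[0,0,0,0.593,1]]'|egrep 'pos|rot'
cat > dr.py <<'E'
from h import *
import sys
np.set_printoptions(precision=1,suppress=True)
c=shot('wrist',sys.argv[1] if len(sys.argv)>1 else None)
for t in trace(c,'tile4'):
    q=onz(c,t['rect'][:2],28)
    if t['conf']>.3 and q[0]>480 and q[1]>120:
        hue=np.median(c['color'][t['pixels']],axis=0); 
        print(hue,t['rect'],max([fitbar([(c,t['pixels'])],[q[0],q[1],a],28) for a in (-60,0,60,90)],key=lambda r:r[1]))
E
python3 dr.py w7.png
```

```text
tool_pos: [445.8, 306.7, 381.5]
tool_pos: [445.9, 306.7, 381.6]
tcp_rot: [3.141, 0.001, 0.004]
[132. 159. 189.] [212.9, 56.9, 43.1, 101.3] (array([578.7, 359.9,  -3.4]), np.float64(0.9535353038170945))
[214. 150. 114.] [333.1, 71.0, 54.0, 103.1] (array([562.2, 232.1,  -2.4]), np.float64(0.9721756956076099))
```

View pics/w7.png

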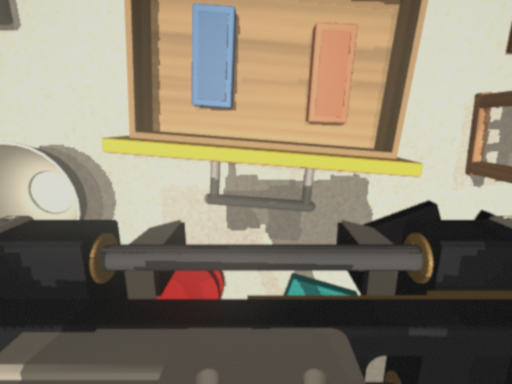

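Both bars lie lengthwise along x: blue at px (213,57) and terracotta at (333,72). Moving nearer for the second view and height check.

```bash
python3 -m inch '[[0.02,0.015,0,0.01,0.75],[0.04,0.03,0,0.02,0.75],[0.055,0.045,0,0.04,0.75],[0.055,0.06,0,0.042,0.75],[0.055,0.06,0,0.042,0.75],[0.055,0.06,0,0.042,0.75],[0.055,0.06,0,0.042,0.75]]'|egrep 'pos|rot'
python3 - <<'E'
from h import *
np.set_printoptions(precision=1,suppress=True)
c=shot('wrist')
for t in trace(c,'tile4'):
    q=onz(c,t['rect'][:2],28)
    if t['conf']>.3 and q[0]>480 and q[1]>120:
        V=[(c,t['pixels'])]; print(t['rect'],fitbar(V,[q[0],q[1],-3],28),fitbar(V,[q[0],q[1],-3,28]))
E
python3 go.py 561 232 250 -2.4
```

```text
tool_pos: [500.9, 247.0, 381.9]
tcp_rot: [-3.141, 0.0, -0.041]
[275.9, 126.5, 42.1, 89.6] (array([562.1, 231.7,  -2.7]), np.float64(0.9494519067469508)) (array([562.6, 231.6,  -2.6,  25.9]), np.float64(0.9573837952426972))
[159.4, 114.2, 50.4, 89.9] (array([579. , 359.9,  -4. ]), np.float64(0.9636946075814202)) (array([579.5, 361.7,  -4.1,  23.1]), np.float64(0.9719072094857361))
tx 0.0608 ty 0.0129 tz 0.1319 spin 0.002 at [500.8 247.4 381.9] -2.3 F [ 0.2 -0.7 -0.3] w 68.9
```

```bash
python3 -m inch '[[0.03,0.007,0.02,0.005,0.7],[0.061,0.0129,0.05,0.005,0.7],[0.061,0.0129,0.09,0.005,0.7],[0.061,0.0129,0.12,0.005,0.7],[0.061,0.0129,0.133,0.005,0.7],[0.061,0.0129,0.133,0.005,0.7],[0.061,0.0129,0.133,0.005,0.7]]'|egrep 'pos|rot|width'
python3 go.py 562 231.8 207 -2.6
```

```text
tool_pos: [561.4, 231.8, 248.6]
tcp_rot: [3.141, 0.001, -0.046]
grip_width: 64.5
tx 0.0006 ty -0.0000 tz 0.0416 spin -0.000 at [561.4 231.8 248.6] -2.6 F [0.1 0.7 0.4] w 64.5
```

```bash
python3 -m inch '[[0.0005,0,0.02,0,0.7],[0.0005,0,0.041,0,0.7],[0.0005,0,0.041,0,0.7],[0.0005,0,0.041,0,0.2],[0.0005,0,0.041,0,0.2],[0.0005,0,0.041,0,0.2],[0.0005,0,0.041,0,0.2],[0.0005,0,0.041,0,0.2]]'|egrep 'pos|force|width'
python3 -m inch '[[0,0,0,0,0.2],[0,0,-0.03,0,0.2],[0,0,-0.07,0,0.2],[0,0,-0.11,0,0.2],[0,0,-0.12,0,0.2],[0,0,-0.12,0,0.2],[0,0,-0.12,0,0.2]]'|egrep 'pos|force|width'
python3 go.py 500.9 -83 325 3.3
```

```text
tool_pos: [562.6, 231.3, 209.6]
contact_force: [-0.7, 0.1, 7.3]
grip_width: 43.5
finger_force: 30.0
tool_pos: [561.7, 231.0, 327.9]
contact_force: [0.8, -0.7, -1.5]
grip_width: 43.0
finger_force: 30.0
tx -0.0460 ty 0.3165 tz 0.0029 spin -0.105 at [561.7 231.  327.9] -2.7 F [ 0.8 -0.7 -1.5] w 43.0
```

```bash
python3 -m inch '[[-0.01,0.04,0,-0.02,0.2],[-0.015,0.08,0,-0.04,0.2],[-0.02,0.12,0,-0.06,0.2],[-0.025,0.16,0,-0.08,0.2],[-0.03,0.2,0,-0.105,0.2],[-0.035,0.24,0,-0.105,0.2],[-0.04,0.28,0,-0.105,0.2],[-0.046,0.3165,0,-0.105,0.2]]'|egrep 'pos|width'
python3 -m inch '[[0,0,0,0,0.2],[0,0,0,0,0.2]]'|egrep 'pos|width'
python3 go.py 500.9 -83 296 3.3
```

```text
tool_pos: [500.0, -84.8, 325.5]
grip_width: 43.2
tool_pos: [500.3, -84.5, 325.7]
grip_width: 43.4
tx 0.0006 ty -0.0015 tz 0.0297 spin -0.004 at [500.3 -84.5 325.7] 3.1 F [-0.5  0.2 -0.9] w 43.4
```

```bash
python3 -m inch '[[0.0005,-0.0015,0.015,-0.004,0.2],[0.0005,-0.0015,0.03,-0.004,0.2],[0.0005,-0.0015,0.034,-0.004,0.2],[0.0005,-0.0015,0.038,-0.004,0.2],[0.0005,-0.0015,0.041,-0.004,0.2],[0.0005,-0.0015,0.041,-0.004,0.2]]'|egrep 'pos|force|width'
python3 -m inch '[[0,0,0.001,0,0.2],[0,0,0.002,0,0.2],[0,0,0.002,0,0.2]]'|egrep 'pos|force|width'
```

```text
tool_pos: [502.6, -79.9, 287.0]
contact_force: [2.9, 1.4, 4.7]
grip_width: 43.5
finger_force: 30.0
tool_pos: [502.7, -79.9, 285.6]
contact_force: [3.2, 3.1, 7.2]
grip_width: 43.3
finger_force: 30.0
```

```bash
python3 -m inch '[[0,0.001,0.001,0,0.2],[0,0.002,0.002,0,0.2],[0,0.002,0.002,0,0.2]]'|egrep 'pos|force|width'
python3 -m inch '[[0.003,0,0.0008,0,0.2],[0.006,0,0.0018,0,0.2],[0.006,0,0.0018,0,0.2]]'|egrep 'pos|force|width'
python3 -m inch '[[0.001,0,0.0004,0,0.2],[0.002,0,0.0007,0,0.2],[0.002,0,0.0007,0,0.2]]'|egrep 'pos|force|width'
```

```text
tool_pos: [502.8, -81.1, 284.2]
contact_force: [2.3, 7.8, 12.1]
grip_width: 43.5
finger_force: 30.0
tool_pos: [508.3, -81.5, 282.3]
contact_force: [-2.6, 1.8, 12.8]
grip_width: 43.7
finger_force: 30.0
tool_pos: [509.3, -81.5, 282.1]
contact_force: [-8.1, 1.5, 22.6]
grip_width: 44.0
finger_force: 30.0
```

```bash
python3 -m inch '[[0.002,0,0.0003,0,0.2],[0.002,0,0.0003,0,0.2]]'|egrep 'pos|force|width'
python3 -m inch '[[0.002,0,0.0003,0,0.2],[0.002,0,0.0003,0,0.2]]'|egrep 'pos|force|width'
python3 -m inch '[[0,0,0,0,0.62],[0,0,0,0,0.62],[0,0,0,0,0.62],[0,0,-0.02,0,0.62],[0,0,-0.06,0,0.62],[0,0,-0.1,0,0.62],[0,0,-0.1,0,0.62]]'|egrep 'pos|force|width'
python3 go.py 520 358 380 -4
```

```text
tool_pos: [510.2, -81.4, 282.0]
contact_force: [-17.0, 0.4, 30.1]
grip_width: 43.5
finger_force: 30.0
tool_pos: [511.1, -81.4, 281.8]
contact_force: [-23.6, -1.2, 34.2]
grip_width: 43.8
finger_force: 30.0
tool_pos: [515.4, -82.3, 386.5]
contact_force: [0.8, -0.4, 0.5]
grip_width: 57.2
finger_force: 0.0
tx 0.0324 ty -0.4392 tz 0.0065 spin 0.133 at [515.4 -82.3 386.5] 3.6 F [ 0.8 -0.4  0.5] w 57.2
```

```bash
python3 -m inch '[[0,-0.04,0,0.02,0.62],[0.005,-0.08,0,0.04,0.62],[0.01,-0.12,0,0.06,0.62],[0.015,-0.16,0,0.08,0.7],[0.02,-0.2,0,0.1,0.7],[0.025,-0.24,0,0.12,0.7],[0.03,-0.28,0,0.133,0.7],[0.03,-0.31,0,0.133,0.7]]'|egrep 'pos|width'
python3 -m inch '[[0,-0.04,0,0,0.7],[0,-0.08,0,0,0.7],[0,-0.12,0,0,0.7],[0,-0.125,0,0,0.7],[0,-0.125,0,0,0.7],[0,-0.125,0,0,0.7]]'|egrep 'pos|width'
python3 dr.py; python3 go.py 579 360 249 -3.8
```

```text
tool_pos: [524.2, 232.3, 378.8]
grip_width: 63.9
tool_pos: [533.0, 353.8, 378.5]
grip_width: 64.4
[142. 173. 206.] [254.1, 136.7, 38.0, 85.5] (array([579.1, 360. , 175.9]), np.float64(0.9385154806999969))
[156. 131.  98.] [312.0, 163.1, 304.2, 229.6] (array([608. , 160.3,  -4. ]), np.float64(0.10264713661741265))
tx 0.0449 ty -0.0109 tz 0.1303 spin -0.006 at [533.4 352.3 379.3] -4.1 F [-0.6  0.6 -0.6] w 64.2
```

```bash
python3 -m inch '[[0.03,-0.005,0.02,-0.006,0.7],[0.045,-0.01,0.05,-0.006,0.7],[0.045,-0.01,0.09,-0.006,0.7],[0.045,-0.01,0.12,-0.006,0.7],[0.045,-0.01,0.13,-0.006,0.7],[0.045,-0.01,0.13,-0.006,0.7],[0.045,-0.01,0.13,-0.006,0.7]]'|egrep 'pos|rot|width'
python3 go.py 579 360 207 -4
python3 go.py 579 360 207 -4
```

```text
tool_pos: [579.6, 359.5, 251.1]
tcp_rot: [-3.141, -0.001, -0.066]
grip_width: 64.4
tx -0.0006 ty -0.0005 tz 0.0441 spin 0.004 at [579.6 359.5 251.1] -3.8 F [ 0.6 -0.2  2.1] w 64.4
tx -0.0006 ty -0.0005 tz 0.0441 spin 0.004 at [579.6 359.5 251.1] -3.8 F [ 0.6 -0.2  2.1] w 64.4
```

```bash
python3 -m inch '[[-0.0005,0,0.02,0,0.7],[-0.0005,0,0.042,0,0.7],[-0.0005,0,0.042,0,0.7],[-0.0005,0,0.042,0,0.2],[-0.0005,0,0.042,0,0.2],[-0.0005,0,0.042,0,0.2],[-0.0005,0,0.042,0,0.2],[-0.0005,0,0.042,0,0.2]]'|egrep 'pos|force|width'
python3 -m inch '[[0,0,0,0,0.2],[0,0,-0.03,0,0.2],[0,0,-0.07,0,0.2],[0,0,-0.11,0,0.2],[0,0,-0.12,0,0.2],[0,0,-0.12,0,0.2],[0,0,-0.12,0,0.2]]'|egrep 'pos|force|width'
python3 go.py 510.1 -242.5 327 3.3
```

```text
tool_pos: [579.0, 360.3, 210.0]
contact_force: [-1.0, -1.0, 6.6]
grip_width: 43.5
finger_force: 30.0
tool_pos: [578.2, 360.1, 327.9]
contact_force: [-0.2, -0.3, -1.6]
grip_width: 43.6
finger_force: 30.0
tx -0.0288 ty 0.6057 tz 0.0009 spin -0.123 at [578.2 360.1 327.9] -3.7 F [-0.2 -0.3 -1.6] w 43.6
```

```bash
python3 -m inch '[[0,0.04,-0.02,-0.02,0.2],[-0.005,0.08,-0.03,-0.04,0.2],[-0.01,0.12,-0.03,-0.06,0.2],[-0.015,0.16,-0.03,-0.08,0.2],[-0.02,0.2,-0.03,-0.1,0.2],[-0.025,0.24,-0.03,-0.123,0.2],[-0.028,0.28,-0.03,-0.123,0.2],[-0.028,0.31,-0.03,-0.123,0.2]]'|egrep 'pos|width'
python3 go.py 510.1 -242.5 355 3.3
```

```text
tool_pos: [528.7, 50.1, 355.3]
grip_width: 43.2
tx -0.0354 ty 0.2911 tz 0.0003 spin -0.000 at [528.7  50.1 355.3] 3.3 F [ 0.5 -0.4 -0.9] w 43.2
```

```bash
python3 -m inch '[[-0.005,0.04,0,0,0.2],[-0.01,0.08,0,0,0.2],[-0.015,0.12,0,0,0.2],[-0.02,0.16,0,0,0.2],[-0.025,0.2,0,0,0.2],[-0.03,0.24,0,0,0.2],[-0.036,0.28,0,0,0.2],[-0.036,0.291,0,0,0.2]]'|egrep 'pos|width'
python3 -m inch '[[0,0,0,0,0.2],[0,0,0,0,0.2],[0,0,0,0,0.2]]'|egrep 'pos|width'
python3 go.py 510.1 -242.5 296 3.3
```

```text
tool_pos: [509.9, -244.9, 355.0]
grip_width: 43.3
tool_pos: [511.2, -238.7, 356.4]
grip_width: 43.4
tx -0.0013 ty 0.0038 tz 0.0604 spin 0.001 at [ 511.2 -238.7  356.4] 3.4 F [ 0.   0.9 -0.4] w 43.4
```

```bash
python3 -m inch '[[-0.001,0.003,0.02,0,0.2],[-0.001,0.003,0.045,0,0.2],[-0.001,0.003,0.06,0,0.2],[-0.001,0.003,0.065,0,0.2],[-0.001,0.003,0.069,0,0.2],[-0.001,0.003,0.071,0,0.2],[-0.001,0.003,0.071,0,0.2]]'|egrep 'pos|force|width'
python3 -m inch '[[0,0,0.001,0,0.2],[0,0,0.002,0,0.2],[0,0,0.002,0,0.2]]'|egrep 'pos|force|width'
```

```text
tool_pos: [511.3, -240.9, 287.9]
contact_force: [1.5, 3.2, 5.3]
grip_width: 43.3
finger_force: 30.0
tool_pos: [511.5, -240.9, 286.4]
contact_force: [2.4, 4.6, 7.5]
grip_width: 43.1
finger_force: 30.0
```

```bash
python3 -m inch '[[0,0,0.001,0,0.2],[0,0,0.002,0,0.2],[0,0,0.002,0,0.2]]'|egrep 'pos|force|width'
python3 -m inch '[[0.003,0,0.0008,0,0.2],[0.006,0,0.0018,0,0.2],[0.006,0,0.0018,0,0.2]]'|egrep 'pos|force|width'
python3 -m inch '[[0.001,0,0.0008,0,0.2],[0.002,0,0.0012,0,0.2],[0.002,0,0.0012,0,0.2]]'|egrep 'pos|force|width'
```

```text
tool_pos: [511.7, -240.9, 284.7]
contact_force: [2.1, 4.8, 8.1]
grip_width: 43.4
finger_force: 30.0
tool_pos: [517.3, -241.2, 282.5]
contact_force: [0.3, 0.6, 7.1]
grip_width: 43.3
finger_force: 30.0
tool_pos: [518.4, -241.2, 282.1]
contact_force: [-6.2, 0.7, 14.4]
grip_width: 43.7
finger_force: 30.0
```

```bash
python3 -m inch '[[0.002,0,0.0005,0,0.2],[0.002,0,0.0005,0,0.2]]'|egrep 'pos|force|width'
python3 -m inch '[[0.002,0,0.0005,0,0.2],[0.002,0,0.0005,0,0.2]]'|egrep 'pos|force|width'
python3 -m inch '[[0,0,0,0,0.62],[0,0,0,0,0.62],[0,0,0,0,0.62],[0,0,-0.02,0,0.62],[0,0,-0.06,0,0.62],[0,0,-0.1,0,0.62],[0,0,-0.12,0,0.62]]'|egrep 'pos|force|width'
python3 go.py 455 -150 404 0
```

```text
tool_pos: [519.2, -241.3, 282.1]
contact_force: [-14.8, 0.0, 21.9]
grip_width: 43.6
finger_force: 30.0
tool_pos: [520.1, -241.3, 281.9]
contact_force: [-21.9, 0.0, 27.2]
grip_width: 43.5
finger_force: 30.0
tool_pos: [523.2, -241.7, 403.4]
contact_force: [0.8, -0.1, 0.8]
grip_width: 57.0
finger_force: 0.0
tx -0.0626 ty -0.0956 tz -0.0006 spin 0.059 at [ 523.2 -241.7  403.4] 3.4 F [ 0.8 -0.1  0.8] w 57.0
```

```bash
python3 -m inch '[[-0.015,-0.03,0,0.02,0.62],[-0.03,-0.06,0,0.04,0.62],[-0.05,-0.0956,0,0.059,0.62],[-0.063,-0.0956,0,0.059,0.62],[-0.063,-0.0956,0,0.059,0.62],[-0.063,-0.0956,0,0.059,0.62]]'|egrep 'pos|force|width'
python3 -c "
from h import *
shot('wrist','w8.png')"
python3 go.py 426 308.2 380 85.5
```

```text
tool_pos: [454.3, -150.1, 399.2]
contact_force: [-0.3, 0.5, 0.1]
grip_width: 56.7
finger_force: 0.0
tx -0.0290 ty -0.4588 tz 0.0190 spin -1.493 at [ 454.7 -150.6  399. ] -0.0 F [ 0.3 -0.2 -0.2] w 56.8
```

View pics/w8.png

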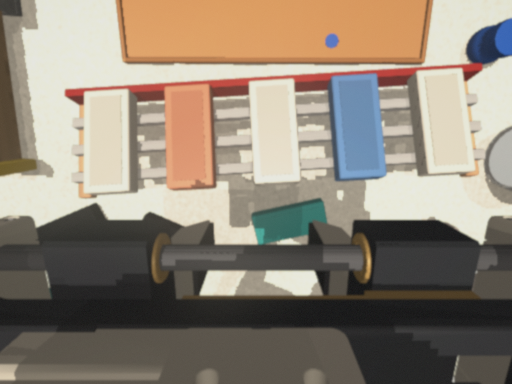

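All five bars lie on the rails against the red ledge, at px x ≈ 107, 188, 273, 357 and 443. Now closing the drawer.

```bash
python3 -m inch '[[0,-0.04,0,-0.1,0.35],[0,-0.08,0,-0.2,0.35],[0,-0.12,0,-0.3,0.35],[0,-0.16,0,-0.4,0.35],[0,-0.2,0,-0.5,0.35],[0,-0.24,0,-0.6,0.35],[0,-0.28,0,-0.7,0.35],[0,-0.3,0,-0.8,0.35]]'|egrep 'pos|rot'
python3 go.py 426.5 308 382 85.5
```

```text
tool_pos: [455.1, 153.0, 398.5]
tcp_rot: [-3.141, -0.001, 0.806]
tx 0.0920 ty -0.1280 tz 0.0165 spin -0.687 at [455.1 153.  398.5] 46.2 F [ 0.3 -0.6 -0.4] w 32.2
```

```bash
python3 -m inch '[[0.02,-0.03,0,-0.12,0.35],[0.04,-0.06,0,-0.24,0.35],[0.06,-0.09,0,-0.36,0.35],[0.09,-0.125,0,-0.48,0.35],[0.092,-0.128,0,-0.6,0.35],[0.092,-0.128,0,-0.687,0.35],[0.092,-0.128,0,-0.687,0.35],[0.092,-0.128,0,-0.687,0.35]]'|egrep 'pos|rot'
python3 -m inch '[[0,0,0,0,0.35],[0,0,0,0,0.35]]'|egrep 'pos|rot'
python3 go.py 426.5 308 232 85.5
```

```text
tool_pos: [427.6, 304.9, 398.2]
tcp_rot: [-3.141, 0.0, 1.483]
tool_pos: [427.3, 304.2, 398.6]
tcp_rot: [3.142, 0.0, 1.483]
tx 0.0037 ty -0.0011 tz 0.1666 spin -0.009 at [427.3 304.2 398.6] 85.0 F [-0.4 -0.2  0.3] w 31.9
```

```bash
python3 -m inch '[[0.003,-0.001,0.04,-0.009,0.35],[0.003,-0.001,0.08,-0.009,0.35],[0.003,-0.001,0.115,-0.009,0.35],[0.003,-0.001,0.14,-0.009,0.35],[0.003,-0.001,0.155,-0.009,0.35],[0.003,-0.001,0.164,-0.009,0.35],[0.003,-0.001,0.164,-0.009,0.35]]'|egrep 'pos|force'
python3 -m inch '[[0,0,0,0,0.05],[0,0,0,0,0.05],[0,0,0,0,0.05],[0,0,0,0,0.05],[0,0,0,0,0.05]]'|egrep 'pos|force|width'
```

```text
tool_pos: [425.9, 307.1, 233.1]
contact_force: [0.4, -0.5, -1.0]
finger_force: 0.0
tool_pos: [427.6, 307.8, 236.2]
contact_force: [6.8, -1.9, -2.6]
grip_width: 11.3
finger_force: 30.0
```

Gripped. Pushing in; fully shut is expected near x = 596.5.

```bash
python3 -m inch '[[0,0.015,0,0,0.05],[0,0.035,0,0,0.05],[0,0.055,0,0,0.05],[0,0.075,0,0,0.05],[0,0.095,0,0,0.05],[0,0.115,0,0,0.05],[0,0.13,0,0,0.05],[0,0.145,0,0,0.05]]'|egrep 'pos|force|width'
python3 -m inch '[[0,0.005,0,0,0.05],[0,0.01,0,0,0.05],[0,0.015,0,0,0.05],[0,0.02,0,0,0.05],[0,0.02,0,0,0.05]]'|egrep 'pos|force|width'
```

```text
tool_pos: [571.4, 297.0, 236.2]
contact_force: [-1.9, 2.0, 3.0]
grip_width: 11.1
finger_force: 30.0
tool_pos: [591.0, 295.5, 236.2]
contact_force: [-0.1, 0.9, 4.9]
grip_width: 10.9
finger_force: 30.0
```

```bash
python3 -m inch '[[0,0.003,0,0,0.05],[0,0.006,0,0,0.05],[0,0.006,0,0,0.05]]'|egrep 'pos|force|width'
python3 -m inch '[[0,0.002,0,0,0.05],[0,0.004,0,0,0.05],[0,0.004,0,0,0.05]]'|egrep 'pos|force|width'
```

```text
tool_pos: [596.5, 295.2, 236.1]
contact_force: [0.7, 1.4, 5.7]
grip_width: 10.9
finger_force: 30.0
tool_pos: [598.9, 295.2, 236.1]
contact_force: [-7.9, 1.4, 11.7]
grip_width: 11.2
finger_force: 30.0
```

```bash
python3 -m inch '[[0,0.002,0,0,0.05],[0,0.004,0,0,0.05],[0,0.004,0,0,0.05]]'|egrep 'pos|force|width'
python3 -m inch '[[0,0,0,0,0.35],[0,0,0,0,0.35],[0,0,0,0,0.35],[0,0,0,0,0.35],[0,0,-0.03,0,0.35],[0,0,-0.07,0,0.35],[0,0,-0.11,0,0.5],[0,0,-0.15,0,0.5]]'|egrep 'pos|force|width|time'
python3 -m inch '[[0,-0.03,-0.02,0,0.5],[0,-0.06,-0.02,0,0.5],[0,-0.1,-0.02,0,0.5],[0,-0.1,-0.02,0,0.5],[0,-0.1,-0.02,0,0.5]]'|egrep 'pos'
python3 - <<'E'
from h import *
a=shot('scene');b=shot('side')
f=lambda i:cv2.cvtColor(i,cv2.COLOR_RGB2BGR)
l=cv2.resize(f(a['color'][120:320,130:330]),(400,400)); r=cv2.resize(f(b['color'][110:310,180:380]),(400,400))
cv2.imwrite('pics/f.png',np.hstack([l,r]))
E
```

```text
tool_pos: [600.4, 295.3, 236.0]
contact_force: [-21.6, 1.7, 19.9]
grip_width: 10.8
finger_force: 30.0
time: 49.25
tool_pos: [604.4, 293.8, 385.9]
contact_force: [1.3, 0.9, 0.4]
grip_width: 41.0
finger_force: 0.0
tool_pos: [503.1, 301.8, 405.0]
```

View pics/f.png

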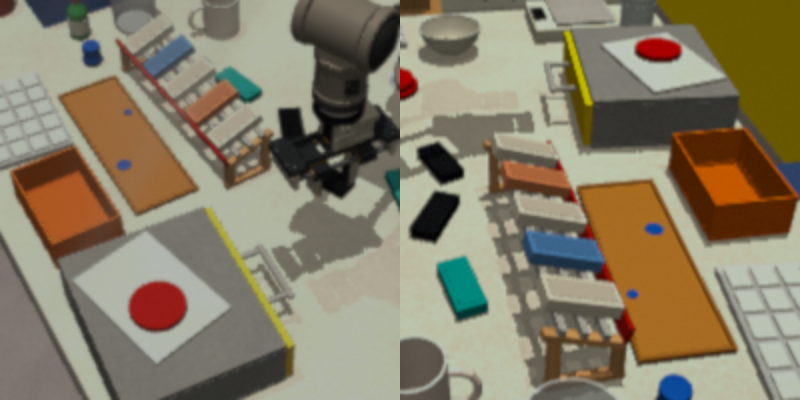

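The final view shows the drawer flush shut, with five bars flat on the rails against the ledge.

```bash
python3 -c "
from plant import *
print(close_job())"
```

```text
the job is handed in; nothing more can be done
None
```

All five bars (three white, one blue, one terracotta) lie flat on the drying rack against the red ledge, the drawer is fully shut, and the job is handed in at about 50 s of robot time; no verdict came back.

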